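# Put the reagents back in their own spill dishes

### The arm

A 6-joint arm with a two-finger parallel gripper is mounted at the origin on a cart in front of the work surface, level with it; the furniture and walls round the work are solid. World frame = base frame: x ahead of the robot, y to its left, z up, the work surface at z = 0. Lengths are in mm, angles in rad, forces in N, time in s.
With the tool pointing down it reaches from about 400 to 925 mm from the base axis. Payload 12.5 kg.
Tool frame: the origin (TCP) lies midway between the tips of the shut fingers; the grasp point (between the pads) lies 19 mm behind it; z points along the fingers, y is the line along which they close (so a half turn about z gives the same grasp; the last joint's range is limited). The gripper opens to 95 mm and grips with 3 to 60 N. Pads are 20 mm wide; open, the fingers measure 119 mm over their backs; the gripper's body (75 mm by 180 mm) begins 59 mm behind the grasp point.
Start: joints at [-1.453, 0.491, 1.559, -0, 1.092, -0.106], TCP at [138.732, -609.426, 214.661] pointing down, gripper open.
Joint ranges: [-3.1, 3.1], [-0.84, 2.19], [0.05, 2.79], [-1.13, 4.28], [0.06, 2.93], [-2.69, 2.69]. Speed limits (rad/s): [2.22, 2.22, 2.79, 3.14, 3.14, 3.14].

### API

Orientations are given as [roll, pitch, yaw] about the fixed x, y, z axes, in that order (R = Rz(yaw) Ry(pitch) Rx(roll)).
In Python, from cell import env gives the robot as it stands.
- The arm moves only by the tool arm_command, never from a script. Its argument "targets" is a list of rows, each a list of 5 numbers: the shift along the tool's x, y, z in mm, then the turn about the tool's z in degrees, then the opening, from 0 (shut) to 1 (fully open). In form: [[tx, ty, tz, roll, fingers], ...]. A call has 1 to 5 rows; each row is the pose to reach, as a shift and turn from the pose commanded when the call began, along the tool's axes at that moment; what a row does not reach only later rows make up. A row lasts 1/10 s, in which the tool goes at most 50 mm and 8.59 degrees, less where a joint would pass 70% of its speed; a pose out of reach is approached as far as the arm can. A call with a gripper value outside its range is refused whole. The fingers move at their own pace and stop on an object; the grip force is fixed at half the most. Time passes only in rows, so rows that repeat a pose let the fingers close. It gives the time, the measured TCP pose, the force, the opening and the grip force at its end, in the units of the state.
- env.state(): the state, without advancing time (a new reading comes with each control period).
- env.read_camera(name): name is "scene" or "top"; returns a dict with "frame" (384x512x3 uint8, red, green, blue), "vertical_fov" (degrees; the focal length in pixels is half the picture's height over the tangent of half this angle, whatever the lens; pixels are square), "cx", "cy" (the principal point, pixels), "k1" (the pictures are not rectified: a ray, as slopes to the right and down, at radius r is drawn at 1 + k1 r^2 times it, then the intrinsics apply), "world_from_camera" (4x4, takes a point from camera to world coordinates). Camera axes: x right, y down, z forward; pixel columns grow to the right and rows downward; lengths in mm; the calibration is good to about 2 mm. A picture is of the moment at which its call begins. There is no depth.
- env.job_done(): hands the job in; it is judged then, once.
The state is a dict: "t": time; "joints": joint angles; "qvel": joint speeds; "tau": joint torques, N m; "eef_pos": TCP position; "tcp_rot": TCP orientation; "ft_force": force on the tool from outside, world axes, zero at the start; "moment": the same for the moment, N m; "opening": opening from 0.0 (shut) to 1.0 (fully open); "grip_force": force on a finger pad.
Only numpy, scipy, OpenCV 4.12 (cv2) and the standard library are available. Lean on these libraries where they do the work, as an engineer would, in place of code of your own. Each camera call takes 0.05 s, during which the arm holds its last target. There are 200 camera calls.

### The job

The yellow-lidded jar, the black-capped bottle and the blue-capped bottle are each standing in another one's spill dish: put each into the dish that has the colour of its lid or cap, upright in the middle, using the empty red dish to park one of them on the way (leave the red dish empty again). Set them down rather than dropping them, tip none over, and leave the carton, the marker and the timer where they are.

Things in the scene. Friction and masses are not known exactly. Their poses are not given: they have to be found in the camera images.
- specimen_jar: squat clear specimen jar with a yellow lid, closed, 59 mm high, loose (about 0.06 kg). Clear body 55 mm diameter up to 45 mm, lid 58 mm diameter from 45 to 59 mm. Starts upright in a dish of another colour. Origin: centre of its underside; z up along its axis. Can be gripped anywhere round its side.
- stain_bottle: translucent bottle with a black screw cap, closed, 95 mm high, loose (about 0.12 kg). Body 42 mm diameter up to 70 mm, shoulder to 81 mm, cap 24 mm diameter from there up. Starts upright in a dish of another colour. Origin: centre of its underside; z up along its axis.
- water_bottle: white bottle with a blue screw cap, closed, 122 mm high, loose (about 0.16 kg). Body 50 mm diameter up to 90 mm, shoulder to 104 mm, cap 28 mm diameter from there up. Starts upright in a dish of another colour. Origin: centre of its underside; z up along its axis.
- dish_yellow: yellow round shallow plastic spill dish, fixed to the bench, the home of the jar with the yellow lid. Outer diameter 84 mm, rim 10 mm high and 3 mm thick, flat inner floor 4 mm above the bench and about 75 mm across. Origin: centre of its underside, on the bench; z up.
- dish_black: black round shallow plastic spill dish, fixed to the bench, the home of the bottle with the black cap. Outer diameter 84 mm, rim 10 mm high and 3 mm thick, flat inner floor 4 mm above the bench and about 75 mm across. Origin: centre of its underside, on the bench; z up.
- dish_blue: blue round shallow plastic spill dish, fixed to the bench, the home of the bottle with the blue cap. Outer diameter 84 mm, rim 10 mm high and 3 mm thick, flat inner floor 4 mm above the bench and about 75 mm across. Origin: centre of its underside, on the bench; z up.
- dish_red: red round shallow plastic spill dish, fixed to the bench, empty at the start: the spare place. Outer diameter 84 mm, rim 10 mm high and 3 mm thick, flat inner floor 4 mm above the bench and about 75 mm across. Origin: centre of its underside, on the bench; z up.
- coverslip_box: bystander: small carton, 53x52x18 mm, lying on the bench. Origin: centre of its underside. Leave alone.
- marker_black: bystander: marker pen, white barrel and black cap, 14x132x14 mm, lying on the bench, long along its own y. Origin: centre of its underside. Leave alone.
- bench_timer: bystander: white bench timer with a display, 51x66x50 mm, at the back right. Origin: centre of its underside. Leave alone.
Mind the look-alikes: they are no part of the job. Of the things that look like the specimen_jar, the largest one is meant.

How it is judged:
By the outcome, as a careful person would: the job done as asked, in the order asked, and still so for the second after the job is handed in, with the robot touching nothing.
It also fails if it takes over 112 s, if anything falls off the work surface, if the arm or the gripper's body presses on something with over 40 N, if the wrist force passes 120 N, or if a joint passes its speed limit or range.

## Working session

There is one attempt and no reset: what is moved stays moved. The work goes in short steps, Python scripts to look and compute and a tool call to move; the robot and the scene stay as the last step left them, time stands still between calls to the robot, and variables do not carry over. Pictures are saved under pics/ and viewed, at most 14 in all, crops included, and the job is handed in when it is done.

Besides the shell and the picture viewer there is one more tool, called after "Emit:" as name(argument=value, ...), one argument or row to a line, values as JSON. arm_command: Moves the arm, as the interface text tells. Its arguments: {"type":"object","properties":{"targets":{"type":"array","items":{"type":"array","items":{"type":"number"}}}},"required":["targets"]}

```bash
mkdir -p pics; cat > h.py <<'E'
import numpy as np, cv2
from cell import env
def cam(n):
    c=env.read_camera(n); return c
def save(c,f): cv2.imwrite(f,c["frame"][:,:,::-1])
def K(c):
    f=192/np.tan(np.radians(c["vertical_fov"])/2); return np.array([[f,0,c["cx"]],[0,f,c["cy"]],[0,0,1]])
def proj(c,P):
    W=np.linalg.inv(c["world_from_camera"]); P=np.atleast_2d(P)
    q=P@W[:3,:3].T+W[:3,3]; s=q[:,:2]/q[:,2:]; s=s*(1+c["k1"]*(s**2).sum(1,keepdims=True))
    k=K(c); return s*k[0,0]+k[:2,2]
def ray(c,uv,z):
    d=np.array([c["k1"],0,0,0,0.]); 
    s0=(np.atleast_2d(uv)-K(c)[:2,2])/K(c)[0,0]; s=s0.copy()
    for _ in range(20): s=s0/(1+c["k1"]*(s**2).sum(1,keepdims=True))
    W=c["world_from_camera"]; v=np.c_[s,np.ones(len(s))]@W[:3,:3].T; o=W[:3,3]
    return o+v*((z-o[2])/v[:,2:])
E
python3 - <<'E'
from h import *
for n in("scene","top"):
    c=cam(n); save(c,f"pics/{n}0.png"); np.savez(f"{n}0.npz",**c); print(n,c["vertical_fov"],c["k1"],c["world_from_camera"].round(2).tolist())
print(env.state())
E
```

```text
scene 50.40140894078237 0.05114985885154064 [[-0.64, -0.38, 0.66, -195.57], [-0.76, 0.3, -0.57, 719.12], [0.02, -0.87, -0.49, 614.35], [0.0, 0.0, 0.0, 1.0]]
top 44.06464207660505 0.019892619366582178 [[0.02, -0.98, 0.18, 381.9], [-1.0, -0.02, -0.02, 62.06], [0.02, -0.18, -0.98, 1098.18], [0.0, 0.0, 0.0, 1.0]]
{'t': 0.1, 'joints': array([-1.45260472e+00,  4.91523900e-01,  1.55940623e+00, -1.11145194e-06,
        1.09169975e+00, -1.05620290e-01]), 'qvel': array([-1.10820575e-04, -1.63852534e-03, -3.59553404e-04,  1.31082847e-03,
       -8.80124645e-05, -2.46594789e-04]), 'tau': array([ 1.95650537e-03, -6.13622117e+01, -2.58604717e+01,  6.93796389e-02,
        4.70683572e-02, -5.53493089e-05]), 'eef_pos': array([ 138.70060119, -609.1865706 ,  214.09878607]), 'tcp_rot': array([-3.14056111e+00, -1.08367717e-04,  2.23812354e-01]), 'ft_force': array([ 0.42586133, -0.65173206, -0.05020515]), 'moment': array([0.03620838, 0.02019543, 0.00500403]), 'grip_force': 0.0, 'opening': 1.0001045278845926}
```

View pics/top0.png

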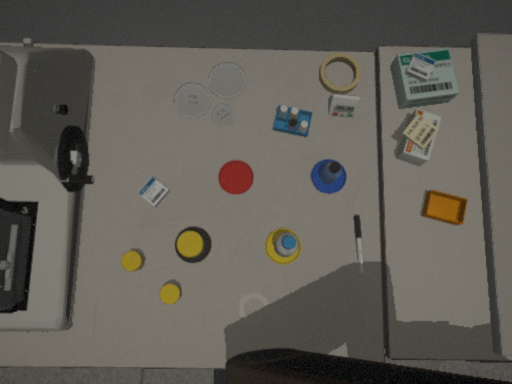

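View pics/scene0.png

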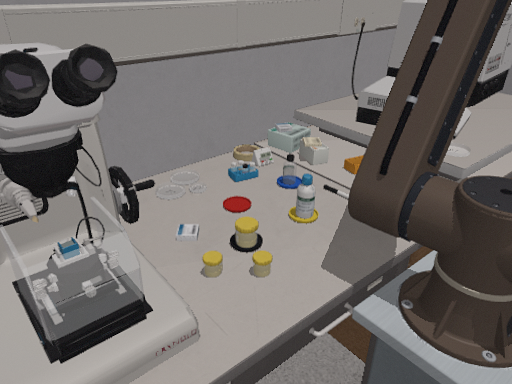

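```bash
cat > m.py <<'E'
from h import *
def ell(c,mask,near,r,z):
    n,l,s,ce=cv2.connectedComponentsWithStats(mask.astype(np.uint8))
    ok=[i for i in range(1,n) if s[i,4]>25 and np.hypot(*(ce[i]-near))<r]
    if not ok: return None
    m=np.isin(l,ok); ys,xs=np.nonzero(m)
    p=ray(c,np.c_[xs,ys].astype(float),z)[:,:2].astype(np.float32)
    (x,y),R=cv2.minEnclosingCircle(p); return round(x,1),round(y,1),round(2*R,1),round(float(p[:,0].mean()),1),round(float(p[:,1].mean()),1)
def hsv(c):
    return [a.astype(int) for a in cv2.split(cv2.cvtColor(c["frame"],cv2.COLOR_RGB2HSV))]
E
python3 - <<'E'
from m import *
c={k:(v if v.ndim else v.item()) for k,v in np.load("top0.npz").items()}
H,S,V=hsv(c)
Y=(abs(H-27)<8)&(S>150);Rr=((H<8)|(H>172))&(S>150);B=(abs(H-115)<12)&(S>150);Kk=(V<60)
print("jar lid z63",ell(c,Y,(190,244),16,63)); print("black dish",ell(c,Kk,(192,244),15,9))
print("yellow dish",ell(c,Y,(283,247),15,9)); print("red",ell(c,Rr,(236,177),15,9)); print("blue dish",ell(c,B,(329,176),15,9))
print("capblk",ell(c,Kk,(334,167),8,99));print("capblue",ell(c,(abs(H-103)<8)&(S>100),(288,242),8,126))
print("capguess",ray(c,[(335,168)],99),ray(c,[(289,241)],126))
print("others",ray(c,[(132,260),(170,293),(254,305)],30), ray(c,[(357,215),(361,270),(344,105),(292,120)],20))
im=c["frame"][150:280,160:380,::-1]; cv2.imwrite("pics/crop0.png",cv2.resize(im,None,fx=3.6,fy=3.6,interpolation=2))
E
```

```text
jar lid z63 (455.8, 191.6, 58.6, 455.7, 191.7)
black dish (458.3, 191.3, 80.8, 456.1, 178.2)
yellow dish (458.0, -14.3, 81.3, 453.0, -5.4)
red (617.0, 97.7, 80.1, 616.8, 97.6)
blue dish (623.0, -120.0, 78.0, 611.7, -116.9)
capblk (623.2, -118.8, 25.3, 623.4, -118.8)
capblue (457.6, -17.5, 26.2, 457.6, -17.6)
capguess [[ 621.33226506 -120.54745474   99.        ]] [[459.63720245 -18.93652146 126.        ]]
others [[419.76013561 321.05978032  30.        ]
 [349.54956691 233.75988966  30.        ]
 [326.43667046  49.39413186  30.        ]] [[ 530.35865537 -183.9867356    20.        ]
 [ 405.91535353 -189.96006202   20.        ]
 [ 795.86138793 -158.82892071   20.        ]
 [ 755.58792704  -34.01959913   20.        ]]
```

View pics/crop0.png

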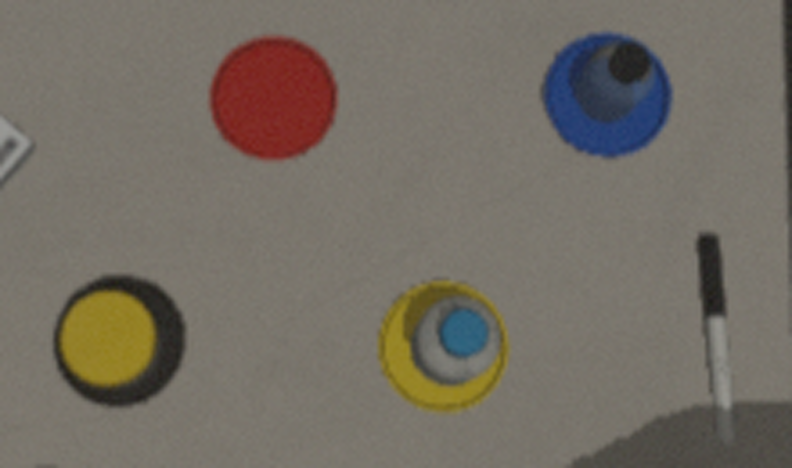

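Emit:
arm_command(
  targets=[
    [40, -25, 0, 6, 1],
    [80, -50, 0, 12.82, 1],
    [120, -75, 0, 12.82, 1],
    [160, -100, 0, 12.82, 1],
    [200, -125, 0, 12.82, 1],
  ],
)

```text
t: 0.6
eef_pos: [307.0, -441.6, 214.5]
tcp_rot: [-3.141, 0.0, -0.0]
ft_force: [1.5, -0.1, -0.5]
opening: 0.999
grip_force: 0.0
```

Emit:
arm_command(
  targets=[
    [25, -42, 0, 0, 1],
    [50, -84, 0, 0, 1],
    [75, -126, 0, 0, 1],
    [100, -168, 0, 0, 1],
    [120, -210, 0, 0, 1],
  ],
)

```text
t: 1.1
eef_pos: [426.8, -231.3, 214.5]
tcp_rot: [3.142, -0.0, 0.0]
ft_force: [1.4, -0.9, 0.9]
opening: 0.999
grip_force: 0.0
```

Emit:
arm_command(
  targets=[
    [5, -48, 0, 0, 1],
    [10, -96, 0, 0, 1],
    [15, -144, 0, 0, 1],
    [20, -192, 0, 0, 1],
    [25, -240, 0, 0, 1],
  ],
)

```text
t: 1.6
eef_pos: [450.7, 8.8, 214.6]
tcp_rot: [3.141, 0.0, -0.0]
ft_force: [0.7, -1.8, -0.2]
opening: 0.999
grip_force: 0.0
```

Emit:
arm_command(
  targets=[
    [4, -45, 0, 0, 1],
    [4, -90, 0, 0, 1],
    [4, -135, 0, 0, 1],
    [4, -180, 0, 0, 1],
    [4, -180, 0, 0, 1],
  ],
)

```text
t: 2.1
eef_pos: [454.5, 190.9, 214.3]
tcp_rot: [-3.141, 0.0, 0.005]
ft_force: [0.5, -0.7, 0.1]
opening: 1.002
grip_force: 0.0
```

Emit:
arm_command(
  targets=[
    [1.5, 0, 40, 0, 1],
    [1.5, 0, 80, 0, 1],
    [1.5, 0, 120, 0, 1],
    [1.5, 0, 155, 0, 1],
    [1.5, 0, 177, 0, 1],
  ],
)

```text
t: 2.6
eef_pos: [455.6, 186.1, 35.3]
tcp_rot: [3.141, 0.003, -0.0]
ft_force: [0.2, 0.4, 1.3]
opening: 1.001
grip_force: 0.0
```

Emit:
arm_command(
  targets=[
    [0, 0, 0, 0, 0.7],
    [0, 0, 0, 0, 0.62],
    [0, 0, 0, 0, 0.5],
    [0, 0, 0, 0, 0.4],
    [0, 0, 0, 0, 0.4],
  ],
)

```text
t: 3.1
eef_pos: [456.9, 187.0, 38.6]
tcp_rot: [-3.141, -0.002, 0.0]
ft_force: [0.2, -0.8, 1.1]
opening: 0.635
grip_force: 0.1
```

Emit:
arm_command(
  targets=[
    [0, 0, 0, 0, 0.4],
    [0, 0, 0, 0, 0.4],
    [0, 0, 0, 0, 0.4],
    [0, 0, 0, 0, 0.4],
    [0, 0, 0, 0, 0.4],
  ],
)

```text
t: 3.6
eef_pos: [456.8, 186.9, 38.4]
tcp_rot: [-3.141, -0.001, 0.0]
ft_force: [-1.3, -1.2, 8.1]
opening: 0.604
grip_force: 30.0
```

Emit:
arm_command(
  targets=[
    [0, 0, -10, 0, 0.4],
    [0, 0, -25, 0, 0.4],
    [0, 0, -45, 0, 0.4],
    [0, 0, -60, 0, 0.4],
    [0, 0, -70, 0, 0.4],
  ],
)

```text
t: 4.1
eef_pos: [456.7, 186.9, 109.2]
tcp_rot: [-3.141, -0.002, 0.0]
ft_force: [-0.2, -0.6, -1.2]
opening: 0.603
grip_force: 30.0
```

Emit:
arm_command(
  targets=[
    [20, 11, 0, 0, 0.4],
    [50, 28, 0, 0, 0.4],
    [80, 45, 0, 0, 0.4],
    [110, 62, 0, 0, 0.4],
    [135, 75, 0, 0, 0.4],
  ],
)

```text
t: 4.6
eef_pos: [592.8, 110.8, 107.8]
tcp_rot: [3.141, -0.0, -0.0]
ft_force: [-0.5, 0.4, -0.6]
opening: 0.6
grip_force: 30.0
```

Emit:
arm_command(
  targets=[
    [15, 8, 0, 0, 0.4],
    [25, 14, 0, 0, 0.4],
    [25, 14, 0, 0, 0.4],
    [25, 14, 0, 0, 0.4],
    [25, 14, 0, 0, 0.4],
  ],
)

```text
t: 5.1
eef_pos: [615.7, 98.4, 107.7]
tcp_rot: [3.142, 0.001, 0.001]
ft_force: [0.4, -0.9, -1.2]
opening: 0.603
grip_force: 30.0
```

Emit:
arm_command(
  targets=[
    [1, 0, 25, 0, 0.4],
    [1, 0, 45, 0, 0.4],
    [1, 0, 58, 0, 0.4],
    [1, 0, 64, 0, 0.4],
    [1, 0, 66, 0, 0.4],
  ],
)

```text
t: 5.6
eef_pos: [617.3, 98.1, 41.4]
tcp_rot: [3.141, 0.0, 0.0]
ft_force: [-0.3, -0.6, 0.2]
opening: 0.602
grip_force: 30.0
```

Emit:
arm_command(
  targets=[
    [0, 0, 1, 0, 0.4],
    [0, 0, 1.5, 0, 0.4],
    [0, 0, 2, 0, 0.4],
    [0, 0, 2, 0, 0.4],
    [0, 0, 2, 0, 0.4],
  ],
)

```text
t: 6.1
eef_pos: [617.6, 97.8, 39.9]
tcp_rot: [3.142, -0.0, -0.0]
ft_force: [-1.1, -0.1, 0.1]
opening: 0.605
grip_force: 30.0
```

Emit:
arm_command(
  targets=[
    [0, 0, 0.5, 0, 0.4],
    [0, 0, 1, 0, 0.4],
    [0, 0, 1.5, 0, 0.4],
    [0, 0, 1.5, 0, 0.4],
    [0, 0, 1.5, 0, 0.4],
  ],
)

```text
t: 6.6
eef_pos: [617.5, 97.8, 38.5]
tcp_rot: [3.141, -0.0, 0.0]
ft_force: [-2.7, -0.6, 5.3]
opening: 0.603
grip_force: 30.0
```

Emit:
arm_command(
  targets=[
    [0, 0, 0, 0, 0.7],
    [0, 0, 0, 0, 0.9],
    [0, 0, 0, 0, 1],
    [0, 0, 0, 0, 1],
    [0, 0, 0, 0, 1],
  ],
)

```text
t: 7.1
eef_pos: [617.5, 97.8, 38.0]
tcp_rot: [3.141, 0.0, 0.0]
ft_force: [-0.7, 0.5, -0.3]
opening: 0.961
grip_force: 0.0
```

Emit:
arm_command(
  targets=[
    [0, 0, -20, 0, 1],
    [0, 0, -60, 0, 1],
    [0, 0, -100, 0, 1],
    [0, 0, -140, 0, 1],
    [0, 0, -140, 0, 1],
  ],
)

```text
t: 7.6
eef_pos: [619.5, 98.0, 183.6]
tcp_rot: [-3.141, -0.009, 0.0]
ft_force: [1.2, 0.4, -0.6]
opening: 1.001
grip_force: 0.0
```

Emit:
arm_command(
  targets=[
    [1, 45, 0, 0, 1],
    [2, 90, 0, 0, 1],
    [3, 135, 0, 0, 1],
    [4, 180, 0, 0, 1],
    [5, 217, 0, 0, 1],
  ],
)

```text
t: 8.1
eef_pos: [622.0, -121.4, 177.3]
tcp_rot: [-3.142, 0.001, -0.001]
ft_force: [0.1, 1.1, -0.1]
opening: 0.998
grip_force: 0.0
```

```bash
python3 - <<'E'
from m import *
print(env.state()["eef_pos"])
c=cam("scene"); cv2.imwrite("pics/s1.png",c["frame"][:,:,::-1])
print(env.state()["eef_pos"])
E
```

```text
[ 622.04580031 -121.40501029  177.29283074]
[ 622.28891335 -125.95262554  177.18240901]
```

View pics/s1.png

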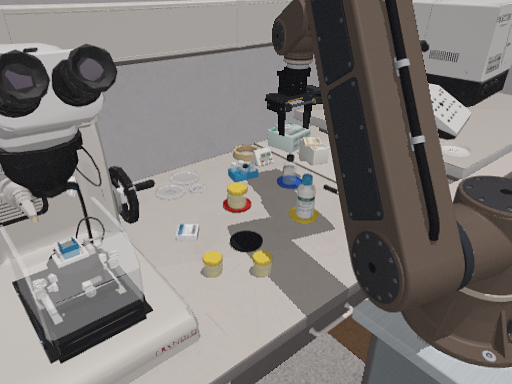

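The jar stands in the red dish (237,197), and the black dish (246,241) is empty. Next is the stain bottle.

Emit:
arm_command(
  targets=[
    [0, 0, 0, 0, 1],
    [0, 0, 0, 0, 1],
    [0, 0, 20, 0, 1],
    [0, 0, 50, 0, 1],
    [0, 0, 60, 0, 1],
  ],
)

```text
t: 8.65
eef_pos: [621.4, -117.2, 115.6]
tcp_rot: [-3.141, 0.004, 0.002]
ft_force: [-0.3, 0.2, -0.0]
opening: 1.0
grip_force: 0.0
```

Emit:
arm_command(
  targets=[
    [0, 0, 25, 0, 1],
    [0, 0, 50, 0, 1],
    [0, 0, 70, 0, 1],
    [0, 0, 82, 0, 1],
    [0, 0, 82, 0, 1],
  ],
)

```text
t: 9.15
eef_pos: [622.1, -118.3, 35.0]
tcp_rot: [-3.141, 0.002, 0.001]
ft_force: [-0.5, -0.1, 0.4]
opening: 1.0
grip_force: 0.0
```

Emit:
arm_command(
  targets=[
    [0, 0, 0, 0, 0.7],
    [0, 0, 0, 0, 0.55],
    [0, 0, 0, 0, 0.5],
    [0, 0, 0, 0, 0.46],
    [0, 0, 0, 0, 0.44],
  ],
)

```text
t: 9.65
eef_pos: [622.6, -119.3, 36.5]
tcp_rot: [3.141, -0.001, -0.0]
ft_force: [1.2, 0.8, 0.9]
opening: 0.637
grip_force: 0.0
```

Emit:
arm_command(
  targets=[
    [0, 0, 0, 0, 0.4],
    [0, 0, 0, 0, 0.3],
    [0, 0, 0, 0, 0.3],
    [0, 0, 0, 0, 0.3],
    [0, 0, 0, 0, 0.3],
  ],
)

```text
t: 10.15
eef_pos: [622.5, -119.2, 36.2]
tcp_rot: [3.141, -0.0, 0.0]
ft_force: [0.4, -0.4, -0.2]
opening: 0.437
grip_force: 30.0
```

Emit:
arm_command(
  targets=[
    [0, 0, -10, 0, 0.3],
    [0, 0, -35, 0, 0.3],
    [0, 0, -70, 0, 0.3],
    [0, 0, -105, 0, 0.3],
    [0, 0, -130, 0, 0.3],
  ],
)

```text
t: 10.65
eef_pos: [622.7, -119.1, 169.1]
tcp_rot: [3.141, -0.002, 0.0]
ft_force: [0.4, 0.2, -1.4]
opening: 0.438
grip_force: 30.0
```

Emit:
arm_command(
  targets=[
    [-8, -16, -20, 0, 0.3],
    [-24, -45, -20, 0, 0.3],
    [-42, -80, -20, 0, 0.3],
    [-60, -114, -20, 0, 0.3],
    [-78, -148, -20, 0, 0.3],
  ],
)

```text
t: 11.15
eef_pos: [543.5, 30.0, 186.7]
tcp_rot: [3.142, -0.0, -0.0]
ft_force: [0.6, 0.1, -1.6]
opening: 0.438
grip_force: 30.0
```

Emit:
arm_command(
  targets=[
    [-18, -34, 0, 0, 0.3],
    [-36, -68, 0, 0, 0.3],
    [-54, -102, 0, 0, 0.3],
    [-68, -130, 0, 0, 0.3],
    [-78, -150, 0, 0, 0.3],
  ],
)

```text
t: 11.65
eef_pos: [465.2, 180.4, 186.8]
tcp_rot: [-3.141, -0.0, 0.001]
ft_force: [0.2, -0.1, -0.9]
opening: 0.439
grip_force: 30.0
```

Emit:
arm_command(
  targets=[
    [-6, -9, 0, 0, 0.3],
    [-8.3, -12.5, 0, 0, 0.3],
    [-8.3, -12.5, 0, 0, 0.3],
    [-8.3, -12.5, 0, 0, 0.3],
    [-8.3, -12.5, 0, 0, 0.3],
  ],
)

```text
t: 12.15
eef_pos: [458.6, 190.6, 186.1]
tcp_rot: [3.141, 0.0, -0.001]
ft_force: [-0.1, -0.7, -1.7]
opening: 0.436
grip_force: 30.0
```

Lower 150 in all to touch down.

Emit:
arm_command(
  targets=[
    [0, 0, 20, 0, 0.3],
    [0, 0, 50, 0, 0.3],
    [0, 0, 85, 0, 0.3],
    [0, 0, 115, 0, 0.3],
    [0, 0, 130, 0, 0.3],
  ],
)

```text
t: 12.65
eef_pos: [457.7, 190.5, 53.8]
tcp_rot: [3.141, 0.003, -0.001]
ft_force: [-0.1, 0.7, -1.0]
opening: 0.44
grip_force: 30.0
```

Emit:
arm_command(
  targets=[
    [0, 0, 9, 0, 0.3],
    [0, 0, 15, 0, 0.3],
    [0, 0, 18, 0, 0.3],
    [0, 0, 19, 0, 0.3],
    [0, 0, 19, 0, 0.3],
  ],
)

```text
t: 13.15
eef_pos: [458.5, 191.4, 37.6]
tcp_rot: [-3.141, -0.001, 0.0]
ft_force: [-0.5, 0.9, -1.9]
opening: 0.438
grip_force: 30.0
```

Emit:
arm_command(
  targets=[
    [0, 0, 0.3, 0, 0.3],
    [0, 0, 0.6, 0, 0.3],
    [0, 0, 1, 0, 0.3],
    [0, 0, 1, 0, 0.3],
    [0, 0, 1, 0, 0.3],
  ],
)

```text
t: 13.65
eef_pos: [458.2, 191.4, 36.1]
tcp_rot: [3.142, -0.0, 0.0]
ft_force: [0.1, 0.1, -1.0]
opening: 0.434
grip_force: 30.0
```

Emit:
arm_command(
  targets=[
    [0, 0, 0.3, 0, 0.3],
    [0, 0, 0.6, 0, 0.3],
    [0, 0, 0.6, 0, 0.3],
    [0, 0, 0.6, 0, 0.3],
    [0, 0, 0.6, 0, 0.3],
  ],
)

```text
t: 14.15
eef_pos: [458.2, 191.3, 36.1]
tcp_rot: [-3.142, -0.001, 0.0]
ft_force: [-2.5, -0.8, 8.9]
opening: 0.436
grip_force: 30.0
```

Emit:
arm_command(
  targets=[
    [0, 0, 0, 0, 0.5],
    [0, 0, 0, 0, 0.7],
    [0, 0, 0, 0, 1],
    [0, 0, 0, 0, 1],
    [0, 0, 0, 0, 1],
  ],
)

```text
t: 14.65
eef_pos: [458.2, 191.3, 35.4]
tcp_rot: [3.141, 0.0, 0.0]
ft_force: [0.0, 0.3, 0.2]
opening: 0.778
grip_force: 0.0
```

Emit:
arm_command(
  targets=[
    [0, 0, -20, 0, 1],
    [0, 0, -60, 0, 1],
    [0, 0, -100, 0, 1],
    [0, 0, -140, 0, 1],
    [0, 0, -155, 0, 1],
  ],
)

```text
t: 15.15
eef_pos: [459.1, 191.6, 194.0]
tcp_rot: [-3.14, -0.005, 0.0]
ft_force: [0.3, 0.5, -0.9]
opening: 0.999
grip_force: 0.0
```

Emit:
arm_command(
  targets=[
    [0, 40, 0, 0, 1],
    [0, 85, 0, 0, 1],
    [0, 130, 0, 0, 1],
    [0, 175, 0, 0, 1],
    [0, 209, 0, 0, 1],
  ],
)

```text
t: 15.65
eef_pos: [457.9, -19.8, 190.6]
tcp_rot: [3.141, -0.0, -0.001]
ft_force: [0.7, 0.4, 0.8]
opening: 1.002
grip_force: 0.0
```

Emit:
arm_command(
  targets=[
    [0, 0, 0, 0, 1],
    [0, 0, 0, 0, 1],
    [0, 0, 0, 0, 1],
    [0, 0, 0, 0, 1],
    [0, 0, 0, 0, 1],
  ],
)

```text
t: 16.15
eef_pos: [458.2, -16.8, 190.5]
tcp_rot: [3.142, -0.0, 0.002]
ft_force: [0.2, -0.4, 0.4]
opening: 0.999
grip_force: 0.0
```

```bash
python3 - <<'E'
from m import *
c=cam("scene"); cv2.imwrite("pics/s2.png",cv2.resize(c["frame"][130:290,180:360,::-1],None,fx=3.5,fy=3.5))
E
```

```text
(no output)
```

View pics/s2.png

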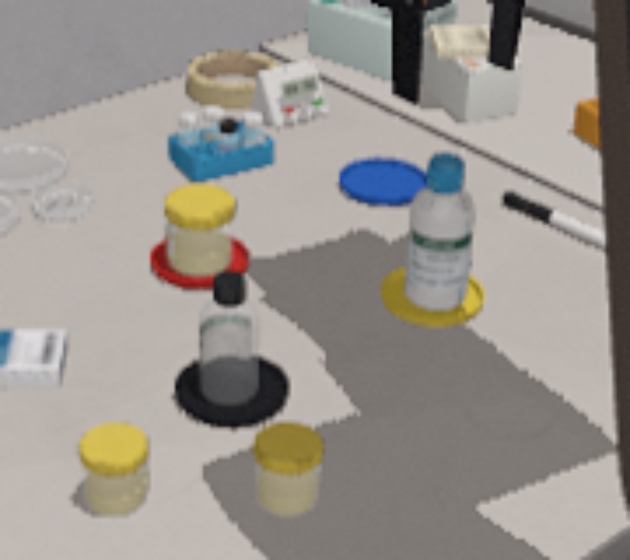

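The stain bottle stands in the black dish (crop 232,370), the blue dish (385,180) is free, and the water bottle is still in yellow (440,240).

Emit:
arm_command(
  targets=[
    [0, 0, 30, 0, 1],
    [0, 0, 70, 0, 1],
    [0, 0, 105, 0, 1],
    [0, 0, 125, 0, 1],
    [0, 0, 130, 0, 1],
  ],
)

```text
t: 16.7
eef_pos: [457.3, -17.2, 58.7]
tcp_rot: [-3.141, 0.003, 0.001]
ft_force: [-0.5, 0.1, 0.1]
opening: 0.996
grip_force: 0.0
```

Emit:
arm_command(
  targets=[
    [0, 0, 0, 0, 0.7],
    [0, 0, 0, 0, 0.6],
    [0, 0, 0, 0, 0.57],
    [0, 0, 0, 0, 0.54],
    [0, 0, 0, 0, 0.52],
  ],
)

```text
t: 17.2
eef_pos: [458.4, -17.7, 61.1]
tcp_rot: [3.141, -0.001, -0.0]
ft_force: [0.2, 0.2, -0.3]
opening: 0.636
grip_force: 0.0
```

Emit:
arm_command(
  targets=[
    [0, 0, 0, 0, 0.5],
    [0, 0, 0, 0, 0.4],
    [0, 0, 0, 0, 0.4],
    [0, 0, 0, 0, 0.4],
    [0, 0, 0, 0, 0.4],
  ],
)

```text
t: 17.7
eef_pos: [458.3, -17.7, 60.7]
tcp_rot: [3.141, -0.0, 0.0]
ft_force: [-0.6, -0.1, 5.0]
opening: 0.526
grip_force: 30.0
```

Emit:
arm_command(
  targets=[
    [0, 0, -8, 0, 0.4],
    [0, 0, -25, 0, 0.4],
    [0, 0, -45, 0, 0.4],
    [0, 0, -60, 0, 0.4],
    [0, 0, -70, 0, 0.4],
  ],
)

```text
t: 18.2
eef_pos: [458.2, -17.7, 131.7]
tcp_rot: [3.141, -0.001, 0.0]
ft_force: [-0.0, -0.0, -2.1]
opening: 0.524
grip_force: 30.0
```

Emit:
arm_command(
  targets=[
    [16, 10, 0, 0, 0.4],
    [45, 28, 0, 0, 0.4],
    [75, 47, 0, 0, 0.4],
    [105, 66, 0, 0, 0.4],
    [132, 82, 0, 0, 0.4],
  ],
)

```text
t: 18.7
eef_pos: [591.2, -100.6, 130.4]
tcp_rot: [-3.142, 0.0, -0.0]
ft_force: [-0.5, 0.6, -2.1]
opening: 0.526
grip_force: 30.0
```

Emit:
arm_command(
  targets=[
    [20, 13, 0, 0, 0.4],
    [29, 18, 0, 0, 0.4],
    [32.7, 20.3, 0, 0, 0.4],
    [32.7, 20.3, 0, 0, 0.4],
    [32.7, 20.3, 0, 0, 0.4],
  ],
)

```text
t: 19.2
eef_pos: [622.1, -119.3, 130.6]
tcp_rot: [-3.141, 0.001, 0.0]
ft_force: [-0.1, -0.5, -1.5]
opening: 0.518
grip_force: 30.0
```

```bash
python3 - <<'E'
from m import *
c=cam("top"); H,S,V=hsv(c); save(c,"pics/t3.png")
Y=(abs(H-27)<8)&(S>150);Kk=(V<60)
print("yellow dish",ell(c,Y,(283,247),15,9)); print("jar lid",ell(c,Y,(238,175),15,63))
print("black dish",ell(c,Kk,(192,244),15,9)); print(env.state()["eef_pos"])
E
```

```text
yellow dish (471.1, -16.4, 70.9, 478.9, -22.3)
jar lid (615.5, 97.1, 57.3, 615.4, 97.4)
black dish None
[ 622.1846185  -119.3206782   130.68854783]
```

View pics/t3.png

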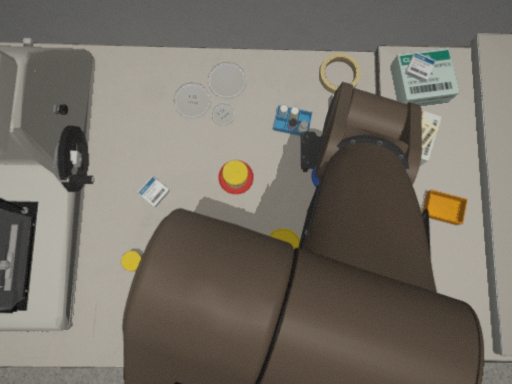

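The arm hides the target dish, and the jar stands in red (236,175). I'll lower the bottle.

Emit:
arm_command(
  targets=[
    [0, 0, 15, 0, 0.4],
    [0, 0, 35, 0, 0.4],
    [0, 0, 52, 0, 0.4],
    [0, 0, 62, 0, 0.4],
    [0, 0, 67, 0, 0.4],
  ],
)

```text
t: 19.75
eef_pos: [622.4, -119.6, 62.9]
tcp_rot: [-3.141, 0.001, 0.0]
ft_force: [0.3, 0.6, -1.1]
opening: 0.524
grip_force: 30.0
```

Emit:
arm_command(
  targets=[
    [0, 0, 1, 0, 0.4],
    [0, 0, 2, 0, 0.4],
    [0, 0, 2.5, 0, 0.4],
    [0, 0, 2.5, 0, 0.4],
    [0, 0, 2.5, 0, 0.4],
  ],
)

```text
t: 20.25
eef_pos: [623.0, -120.0, 61.4]
tcp_rot: [3.141, -0.001, 0.0]
ft_force: [0.2, 0.4, -1.7]
opening: 0.519
grip_force: 30.0
```

Emit:
arm_command(
  targets=[
    [0, 0, 0.4, 0, 0.4],
    [0, 0, 0.8, 0, 0.4],
    [0, 0, 1.1, 0, 0.4],
    [0, 0, 1.1, 0, 0.4],
    [0, 0, 1.1, 0, 0.4],
  ],
)

```text
t: 20.75
eef_pos: [623.1, -120.0, 60.7]
tcp_rot: [3.141, -0.001, 0.0]
ft_force: [-1.6, -0.2, 6.6]
opening: 0.518
grip_force: 30.0
```

Emit:
arm_command(
  targets=[
    [0, 0, 0, 0, 0.6],
    [0, 0, 0, 0, 0.8],
    [0, 0, 0, 0, 1],
    [0, 0, 0, 0, 1],
    [0, 0, 0, 0, 1],
  ],
)

```text
t: 21.25
eef_pos: [622.9, -120.0, 59.8]
tcp_rot: [3.142, 0.0, 0.0]
ft_force: [-0.2, -0.1, 0.0]
opening: 0.879
grip_force: 0.0
```

Emit:
arm_command(
  targets=[
    [0, 0, -20, 0, 1],
    [0, 0, -60, 0, 1],
    [0, 0, -100, 0, 1],
    [0, 0, -125, 0, 1],
    [0, 0, -130, 0, 1],
  ],
)

```text
t: 21.75
eef_pos: [623.9, -120.2, 193.2]
tcp_rot: [3.14, -0.005, 0.0]
ft_force: [-0.7, -0.6, 0.4]
opening: 1.001
grip_force: 0.0
```

Emit:
arm_command(
  targets=[
    [-1, -40, 0, 0, 1],
    [-2, -85, 0, 0, 1],
    [-3, -130, 0, 0, 1],
    [-4, -175, 0, 0, 1],
    [-5.5, -217.8, 0, 0, 1],
  ],
)

```text
t: 22.25
eef_pos: [616.7, 99.7, 188.7]
tcp_rot: [3.141, 0.001, 0.0]
ft_force: [-0.1, -0.2, 0.6]
opening: 1.0
grip_force: 0.0
```

Emit:
arm_command(
  targets=[
    [0, 0, 0, 0, 1],
    [0, 0, 0, 0, 1],
    [0, 0, 30, 0, 1],
    [0, 0, 65, 0, 1],
    [0, 0, 90, 0, 1],
  ],
)

```text
t: 22.75
eef_pos: [616.7, 96.3, 97.6]
tcp_rot: [3.141, 0.002, -0.002]
ft_force: [0.9, 0.2, -0.5]
opening: 1.0
grip_force: 0.0
```

Emit:
arm_command(
  targets=[
    [0, 0, 25, 0, 1],
    [0, 0, 45, 0, 1],
    [0, 0, 58, 0, 1],
    [0, 0, 62, 0, 1],
    [0, 0, 62, 0, 1],
  ],
)

```text
t: 23.25
eef_pos: [617.4, 97.2, 37.7]
tcp_rot: [3.141, 0.0, -0.001]
ft_force: [0.8, 0.7, 0.5]
opening: 1.0
grip_force: 0.0
```

Emit:
arm_command(
  targets=[
    [0, 0, 0, 0, 0.7],
    [0, 0, 0, 0, 0.65],
    [0, 0, 0, 0, 0.62],
    [0, 0, 0, 0, 0.6],
    [0, 0, 0, 0, 0.5],
  ],
)

```text
t: 23.75
eef_pos: [617.5, 97.9, 38.2]
tcp_rot: [3.142, -0.0, 0.0]
ft_force: [0.4, 0.1, 0.7]
opening: 0.637
grip_force: 0.0
```

Emit:
arm_command(
  targets=[
    [0, 0, 0, 0, 0.4],
    [0, 0, 0, 0, 0.4],
    [0, 0, 0, 0, 0.4],
    [0, 0, 0, 0, 0.4],
    [0, 0, 0, 0, 0.4],
  ],
)

```text
t: 24.25
eef_pos: [617.4, 97.9, 38.1]
tcp_rot: [3.142, -0.0, 0.0]
ft_force: [-0.7, 0.7, 3.8]
opening: 0.607
grip_force: 30.0
```

Emit:
arm_command(
  targets=[
    [0, 0, -8, 0, 0.4],
    [0, 0, -25, 0, 0.4],
    [0, 0, -45, 0, 0.4],
    [0, 0, -60, 0, 0.4],
    [0, 0, -70, 0, 0.4],
  ],
)

```text
t: 24.75
eef_pos: [617.7, 97.8, 109.3]
tcp_rot: [3.142, -0.001, -0.0]
ft_force: [-0.2, -0.0, 0.5]
opening: 0.606
grip_force: 30.0
```

Emit:
arm_command(
  targets=[
    [-15, 10, 0, 0, 0.4],
    [-43, 30, 0, 0, 0.4],
    [-72, 51, 0, 0, 0.4],
    [-101, 72, 0, 0, 0.4],
    [-128, 91, 0, 0, 0.4],
  ],
)

```text
t: 25.25
eef_pos: [487.9, 6.2, 107.9]
tcp_rot: [3.142, 0.0, 0.0]
ft_force: [-0.0, 0.6, -0.7]
opening: 0.608
grip_force: 30.0
```

Emit:
arm_command(
  targets=[
    [-20, 14, 0, 0, 0.4],
    [-28, 20, 0, 0, 0.4],
    [-30, 21, 0, 0, 0.4],
    [-30, 21, 0, 0, 0.4],
    [-30, 21, 0, 0, 0.4],
  ],
)

```text
t: 25.75
eef_pos: [460.3, -13.8, 107.9]
tcp_rot: [3.141, -0.001, 0.001]
ft_force: [-0.5, 0.6, -1.0]
opening: 0.602
grip_force: 30.0
```

Emit:
arm_command(
  targets=[
    [0, 0, 15, 0, 0.4],
    [0, 0, 35, 0, 0.4],
    [0, 0, 52, 0, 0.4],
    [0, 0, 62, 0, 0.4],
    [0, 0, 67, 0, 0.4],
  ],
)

```text
t: 26.25
eef_pos: [459.6, -13.8, 40.0]
tcp_rot: [-3.141, 0.001, 0.001]
ft_force: [0.7, 0.2, 0.2]
opening: 0.604
grip_force: 30.0
```

Emit:
arm_command(
  targets=[
    [0, 0, 1, 0, 0.4],
    [0, 0, 2, 0, 0.4],
    [0, 0, 2.5, 0, 0.4],
    [0, 0, 2.5, 0, 0.4],
    [0, 0, 2.5, 0, 0.4],
  ],
)

```text
t: 26.75
eef_pos: [459.5, -14.2, 38.7]
tcp_rot: [3.141, -0.001, -0.0]
ft_force: [-0.4, -0.9, -0.5]
opening: 0.604
grip_force: 30.0
```

Emit:
arm_command(
  targets=[
    [0, 0, 0.3, 0, 0.4],
    [0, 0, 0.6, 0, 0.4],
    [0, 0, 0.8, 0, 0.4],
    [0, 0, 0.8, 0, 0.4],
    [0, 0, 0.8, 0, 0.4],
  ],
)

```text
t: 27.25
eef_pos: [459.5, -14.2, 38.0]
tcp_rot: [3.141, -0.001, 0.0]
ft_force: [-2.1, 0.5, 7.3]
opening: 0.601
grip_force: 30.0
```

Emit:
arm_command(
  targets=[
    [0, 0, 0, 0, 0.7],
    [0, 0, 0, 0, 0.9],
    [0, 0, 0, 0, 1],
    [0, 0, 0, 0, 1],
    [0, 0, 0, 0, 1],
  ],
)

```text
t: 27.75
eef_pos: [459.4, -14.2, 37.5]
tcp_rot: [3.142, 0.0, 0.0]
ft_force: [-0.0, 0.1, -0.7]
opening: 0.961
grip_force: 0.0
```

Emit:
arm_command(
  targets=[
    [0, 0, -20, 0, 1],
    [0, 0, -60, 0, 1],
    [0, 0, -100, 0, 1],
    [0, 0, -140, 0, 1],
    [0, 0, -176, 0, 1],
  ],
)

```text
t: 28.25
eef_pos: [459.2, -14.1, 215.6]
tcp_rot: [3.141, -0.001, 0.0]
ft_force: [0.4, -0.4, -0.1]
opening: 0.999
grip_force: 0.0
```

Emit:
arm_command(
  targets=[
    [-5, 45, 0, 0, 1],
    [-10, 90, 0, 0, 1],
    [-20, 135, 0, 0, 1],
    [-30, 180, 0, 0, 1],
    [-40, 225, 0, 0, 1],
  ],
)

```text
t: 28.75
eef_pos: [418.6, -240.8, 213.7]
tcp_rot: [3.141, -0.0, 0.0]
ft_force: [0.3, -0.5, 0.5]
opening: 1.0
grip_force: 0.0
```

Emit:
arm_command(
  targets=[
    [-25, 42, 0, 0, 1],
    [-50, 84, 0, 0, 1],
    [-75, 126, 0, 0, 1],
    [-100, 168, 0, 0, 1],
    [-120, 200, 0, 0, 1],
  ],
)

```text
t: 29.25
eef_pos: [297.7, -441.2, 213.6]
tcp_rot: [3.141, 0.0, -0.001]
ft_force: [0.4, 1.3, 0.5]
opening: 0.998
grip_force: 0.0
```

```bash
python3 - <<'E'
from m import *
c=cam("top"); H,S,V=hsv(c)
cv2.imwrite("pics/t4.png",cv2.resize(c["frame"][80:310,120:390,::-1],None,fx=2.5,fy=2.5))
s=cam("scene"); save(s,"pics/s4.png")
Y=(abs(H-27)<8)&(S>150);B=(abs(H-115)<12)&(S>150);Kk=(V<60)
# lids in the dishes: project expected dish centres
for n,xy,z in(("jar",(458,-14.3),63),("stain",(458.3,191.3),99),("water",(623,-120),126)):
    print(n,"lid expected at px",proj(c,[[*xy,z]]).round(1), "dish px",proj(c,[[*xy,9]]).round(1))
print("capblk",ell(c,Kk,(192,236),25,99)); print("bluedish",ell(c,B,(329,176),15,9)); print("capblue",ell(c,(abs(H-103)<8)&(S>100),(336,165),12,126)); print("blackdish",ell(c,Kk,(192,244),15,9))
print(env.state()["eef_pos"],env.state()["t"])
E
```

```text
jar lid expected at px [[284.5 244. ]] dish px [[282.7 245.7]]
stain lid expected at px [[187.6 241. ]] dish px [[192.6 244.1]]
water lid expected at px [[337.  164.3]] dish px [[327.9 176.1]]
capblk (452.0, 180.7, 74.3, 451.7, 179.9)
bluedish (622.2, -119.3, 77.4, 606.2, -113.0)
capblue (620.4, -118.9, 28.5, 620.5, -119.2)
blackdish (458.3, 191.4, 81.0, 458.0, 190.5)
[ 297.16455403 -442.37607312  213.24957251] 29.35
```

View pics/t4.png

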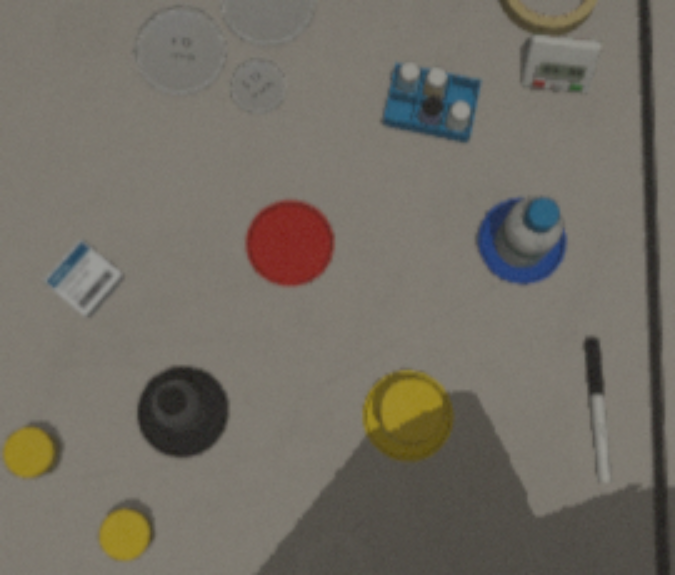

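View pics/s4.png

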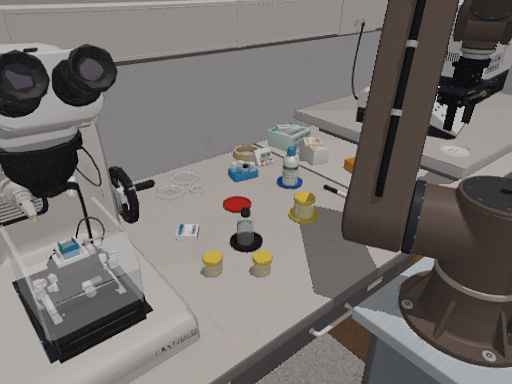

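The top view shows each item upright and centred in its own dish: stain bottle in black (172,402), jar in yellow (410,410), water bottle in blue (535,225). The red dish (290,242) is empty and the bystanders haven't moved.

Emit:
arm_command(
  targets=[
    [0, 0, 0, 0, 1],
    [0, 0, 0, 0, 1],
    [0, 0, 0, 0, 1],
    [0, 0, 0, 0, 1],
    [0, 0, 0, 0, 1],
  ],
)

```text
t: 29.85
eef_pos: [299.9, -438.7, 213.8]
tcp_rot: [3.141, -0.0, 0.001]
ft_force: [-1.3, 0.1, 0.2]
opening: 1.001
grip_force: 0.0
```

```bash
python3 -c "
from cell import env
print(env.job_done())"
```

```text
the job is handed in; nothing more can be done
None
```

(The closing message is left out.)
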